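# Back the board cradle off by one notch

### The arm

A 6-joint arm with a two-finger parallel gripper is mounted at the origin on the work surface. World frame = base frame: x ahead of the robot, y to its left, z up, the work surface at z = 0. Lengths are in mm, angles in rad, forces in N, time in s.
With the tool pointing down it reaches from about 400 to 925 mm from the base axis. Payload 12.5 kg.
Tool frame: the origin (TCP) lies at the very end of the fingers, on their centre line; the grasp point (between the pads) lies env.hold_point_z behind it (env.hold_point_z is the distance from the TCP to the grasp point, in mm); y points along the fingers, z is the direction in which the jaws open and shut, and the axes are right-handed (so a half turn about y gives the same grasp; the last joint's range is limited). The gripper opens to 95 mm and grips with 3 to 60 N. Pads are 20 mm wide; open, the fingers measure 119 mm over their backs; the gripper's body (75 mm by 180 mm) begins 59 mm behind the grasp point.
Start: joints at [1.24, 0.491, 1.559, -0, 1.092, -0.106], TCP at [139.301, 609.296, 214.661] pointing down, gripper open.
Joint ranges: [-3.1, 3.1], [-0.84, 2.19], [0.05, 2.79], [-1.13, 4.28], [0.06, 2.93], [-2.69, 2.69]. Speed limits (rad/s): [2.22, 2.22, 2.79, 3.14, 3.14, 3.14].

### API

Orientations are given as [roll, pitch, yaw] about the fixed x, y, z axes, in that order (R = Rz(yaw) Ry(pitch) Rx(roll)).
In Python, from cell import env gives the robot as it stands.
- The arm moves only by the shell command python3 -m inch 'ROWS'. ROWS is JSON, one flat list of numbers, 7 for each row, row after row: the shift along the tool's x, y, z in m, then the turn, a rotation vector about the tool's x, y, z in degrees, then the closure, from -1 (fully open) to 1 (shut). In form: [tx, ty, tz, ax, ay, az, hand, tx, ty, tz, ax, ay, az, hand, ...]. A call has 1 to 10 rows; each row shifts and turns the commanded pose from where the row before left it, along the tool's axes as they then stand; what a row does not reach is not made up. A row lasts 1/10 s, in which the tool goes at most 50 mm and 8.59 degrees, less where a joint would pass 70% of its speed; a pose out of reach is approached as far as the arm can. A call is refused whole if a number of a shift passes 0.05 or a number of a turn 8.59, either way. A call with a gripper value outside its range is refused whole. The fingers move at their own pace and stop on an object; the grip force is fixed at half the most. Time passes only in rows, so rows that do not move let the fingers close. It gives the time, the measured TCP pose, the force and the opening at its end, in the units of the state.
- env.state(): the state, without advancing time (a new reading comes with each control period).
- env.read_camera(name): name is "scene" or "top" or "wrist"; returns a dict with "pixels" (480x640x3 uint8, blue, green, red), "depth" (480x640 float32, mm along the optical axis (not along the pixel's ray), 0 where there is no reading), "mtx" (3x3 intrinsics, pixels), "k1" (the pictures are not rectified: a ray, as slopes to the right and down, at radius r is drawn at 1 + k1 r^2 times it, then the intrinsics apply), "R" (3x3) and "t" (3): a world point X has camera coordinates R X + t. Camera axes: x right, y down, z forward; pixel columns grow to the right and rows downward; lengths in mm; the calibration is good to about 2 mm. A picture is of the moment at which its call begins.
- env.job_done(): hands the job in, once; it reports no verdict.
The state is a dict: "t": time; "joints": joint angles; "qvel": joint speeds; "tau": joint torques, N m; "eef_pos": TCP position; "tcp_rot": TCP orientation; "ft_force": force on the tool from outside, world axes, zero at the start; "moment": the same for the moment, N m; "opening": opening from 0.0 (shut) to 1.0 (fully open).
Only numpy, scipy, OpenCV 4.12 (cv2) and the standard library are available. Lean on these libraries where they do the work, as an engineer would, in place of code of your own. Each camera call takes 0.05 s, during which the arm holds its last target.

### The job

The circuit board in the tilting cradle stands one notch too far over. With a fingertip, push the pawl's orange knob up and over so that the pawl lifts off the ratchet wheel and stays open, then push a peg at the top of the wheel towards the pawl to turn the wheel back by one notch, which brings the board about level, and push the knob back over so that the pawl drops into the new notch. Leave the other things on the bench where they are: nothing is to be picked up.

Things in the scene. Friction and masses are not known exactly. Their poses are not given: they have to be found in the camera images.
- cradle: Bench cradle that tilts a circuit board, fixed: grey base 175x190x12 mm (x -152..22, y -80..110), aluminium uprights at x -27..-17 up to z 140. Frame: origin on the bench under the wheel's centre, z up, x level along the shaft from the board out through the wheel to the peg side (yaw 0: away from the robot), y to the right for someone facing the pegs. All mm below are in this frame.
- wheel_hub (a point): Centre of the steel ratchet wheel, at (0, 0, 85) mm in the cradle frame. Disc 100 mm across, 124 mm over its 8 teeth, 16 mm thick. The green board (80 mm wide, x -148..-58) is fixed to the same shaft. A light friction brake (1.5 N at a peg) keeps the wheel wherever it is left.
- wheel (a joint): Wheel turn, rad. Plus = forward: anticlockwise for someone facing the pegs. Minus = backward: the top moves to the cradle's +y, towards the pawl's pivot; a seated pawl blocks this at 0. A notch is 0.785. A seated pawl leaves 0.38 play: it starts at 0.03 to 0.33, and one notch back is -0.785 to -0.40 (board level at -0.595).
- pawl (a joint): Lift of the red pawl (130 g, 1 N at the knob) about its pivot, rad. 0 = down, nose in a notch. Grows as the knob goes up and over towards the cradle's +y. Clear of the teeth beyond 0.3; balance point about 0.9; beyond that it falls over to its stop at 1.65 and stays open; pushed back below it, it falls shut.
- pawl_pivot (a point): Pivot of the pawl, at (0, 75, 125) mm in the cradle frame, axis along x; right of and above the wheel for someone facing the pegs.
- pawl_knob (a point): Middle of the pawl's orange knob: 16 mm across, 34 mm long, a roller that turns freely on a pin along the cradle's x (x 20..54), 55 mm from the pivot. Pawl down: at (37, 40, 167) mm; top of its arc (37, 75, 180); open (37, 120, 157). Always above the pivot, so a sideways push in +y opens the pawl and in -y shuts it.
- wheel_peg (a point): On one of the wheel's 4 equal black pegs (10 mm across, along the cradle's x from x 8 to 54 mm, on a 40 mm radius, 90 degrees apart), 36 mm in front of the wheel's mid-plane: the upper left peg at the start for someone facing the pegs, then about (36, -18, 121) mm. One notch back takes it over the top to the upper right, about (36, 11, 123).
- screwdriver: Screwdriver, red handle, 150 mm, lying on the bench in front of the cradle. A bystander; origin under its middle.
- paste_jar: Blue jar with a white cap, 40 mm across, 45 mm tall, standing near the cradle's front left. A bystander; origin at the centre of its underside.
- spare_board: Loose blue circuit board 70 x 50 x 4 mm lying on the bench. A bystander; origin at the centre of its underside.
- parts_tray: Grey divided parts tray 100 x 140 x 30 mm on the bench. A bystander; origin at the centre of its underside.
- mug: Blue mug, 80 mm across, 90 mm tall. A bystander; origin at the centre of its underside.
- tweezers: Steel tweezers, 110 mm long, 10 mm high, lying on the bench. A bystander; origin at the centre of their underside.

How it is judged (in metres and radians):
On the way, in this order (a step that is already met when the one before it is completed fails the run):
1. the pawl is lifted clear of the teeth while the wheel still stands in its first notch (value of joint pawl above 0.5 rad and value of joint wheel above -0.1 rad), for 0.1 s.
2. the wheel is turned back by one notch with the pawl lifted (value of joint pawl above 0.3 rad and value of joint wheel between -0.985398 and -0.235398 rad), for 0.2 s.
At the end, for the whole second after the job is handed in: The wheel rests one notch back from where it began (joint between -0.845 and -0.335 rad, which the seated pawl ensures), the pawl is down in that notch (joint below 0.08 rad), and every bystander is within 30 mm of its start (value of joint wheel between -0.845398 and -0.335398 rad and value of joint pawl below 0.08 rad and velocity of joint wheel between -0.05 and 0.05 rad/s and distance of each of screwdriver, paste_jar, spare_board, parts_tray, mug, tweezers from where it was at the start of the episode below 0.03 m); the robot touches nothing.
It fails at once if a bystander is pushed more than 30 mm away, lifted or carried off (distance of any of screwdriver, paste_jar, spare_board, parts_tray, mug, tweezers from where it was at the start of the episode above 0.03 m).
It fails at once if the wheel is turned two notches back, or a notch forward (value of joint wheel below -1.4708 rad or value of joint wheel above 0.765398 rad).
It also fails if it takes over 64 s, if anything falls off the work surface, if the arm or the gripper's body presses on something with over 40 N, if the wrist force passes 120 N, or if a joint passes its speed limit or range.

## Working session

There is one attempt and no reset: what is moved stays moved. The work goes in short steps, Python scripts to look and compute and a shell command to move; the robot and the scene stay as the last step left them, time stands still between calls to the robot, and variables do not carry over. Pictures are saved under pics/ and viewed, and the job is handed in when it is done.

```bash
mkdir -p pics; ls
python3 - <<'E'
from cell import env
import cv2,numpy as np
print(env.state(), env.hold_point_z)
for n in ["scene","top","wrist"]:
    c=env.read_camera(n); cv2.imwrite(f"pics/{n}0.png",c["pixels"]); np.savez(f"/tmp/{n}0.npz",**{k:np.array(v) for k,v in c.items()})
    print(n,c["mtx"],c["k1"],c["R"],c["t"])
E
```

```text
pics
{'t': 0.0, 'joints': array([ 1.24039569e+00,  4.91562258e-01,  1.55943549e+00, -2.25853578e-05,
        1.09173503e+00, -1.05587003e-01]), 'qvel': array([-1.49233432e-03, -8.30609233e-04, -7.70412007e-04,  8.02474827e-04,
        4.28385396e-04, -6.96971424e-05]), 'tau': array([-4.85470937e-04, -6.12648010e+01, -2.58184952e+01,  6.92013488e-02,
        4.82780510e-02, -1.49703887e-04]), 'eef_pos': array([139.22258901, 609.0429034 , 214.06489151]), 'tcp_rot': array([-1.57193220e+00,  1.00238435e-04, -2.24803269e-01]), 'ft_force': array([-0.48376334,  0.11157061, -0.05355376]), 'moment': array([ 0.04259074,  0.01204273, -0.01673603]), 'opening': 0.9988803874595255} 18.8
scene [[461.63278221   0.         315.62679973]
 [  0.         461.63278221 243.25085451]
 [  0.           0.           1.        ]] -0.10307480808429496 [[-0.08355417  0.99649114 -0.00491095]
 [ 0.74589797  0.05927285 -0.66341762]
 [-0.66079869 -0.05909438 -0.74823321]] [  46.38441455 -309.42091153 1361.97829598]
top [[547.8109394    0.         320.64622949]
 [  0.         547.8109394  236.69021994]
 [  0.           0.           1.        ]] -0.05822139569458496 [[ 0.02206859 -0.99958926 -0.01828345]
 [-0.99870433 -0.02120289 -0.04626119]
 [ 0.04585452  0.01928068 -0.99876204]] [ -13.94423302  503.38848837 1332.37830527]
wrist [[338.34878892   0.         324.80516167]
 [  0.         338.34878892 237.19569727]
 [  0.           0.           1.        ]] -0.03085673822013031 [[ 2.22186335e-01  9.75003957e-01 -7.18657068e-04]
 [ 9.37160633e-01 -2.13359027e-01  2.76057735e-01]
 [ 2.69004052e-01 -6.20097535e-02 -9.61140786e-01]] [-624.9412715   -31.55684683  391.82132189]
```

View pics/scene0.png

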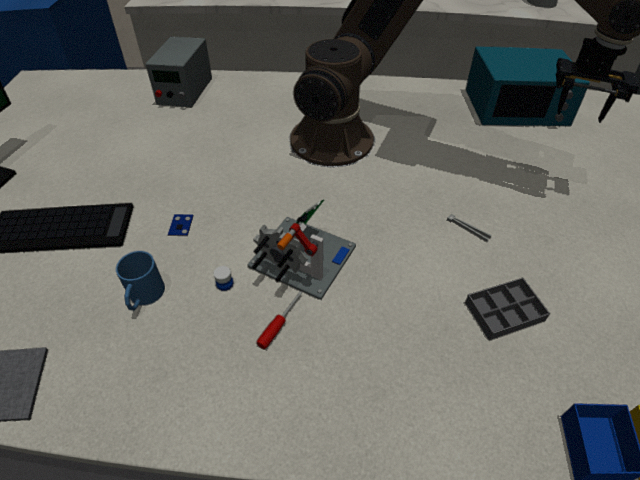

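View pics/top0.png

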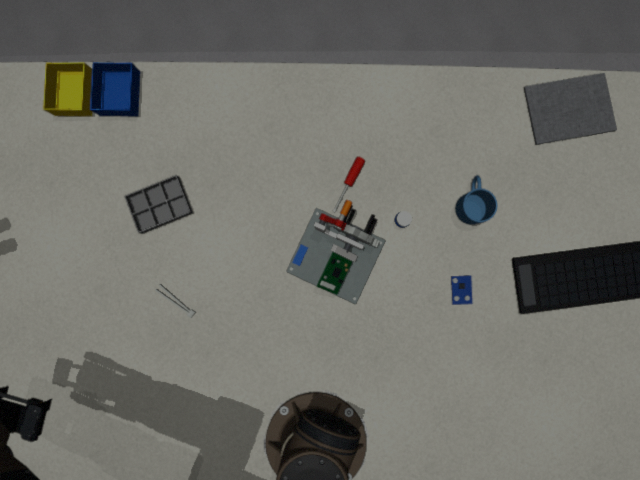

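View pics/wrist0.png

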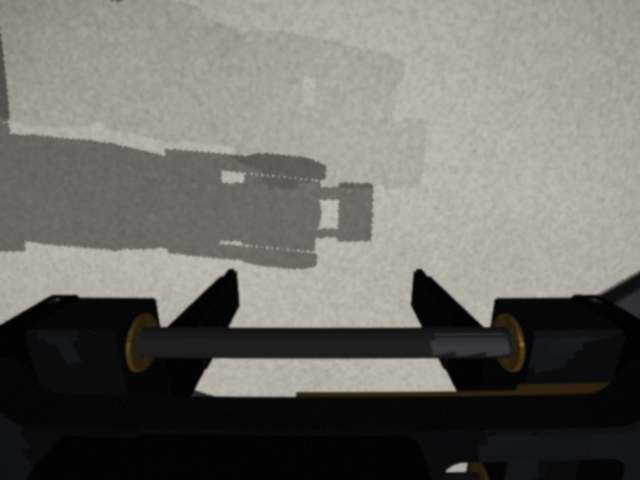

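```bash
cat > h.py <<'E'
import cv2,numpy as np
def load(n): return dict(np.load(f"/tmp/{n}.npz"))
def ray(c,u,v):
    d=np.array([c['k1'],0,0,0,0],float).ravel()
    p=cv2.undistortPoints(np.array([[[u,v]]],float),c['mtx'],np.array([float(c['k1']),0,0,0,0]))[0,0]
    R=c['R'];t=c['t']; return -R.T@t, R.T@np.array([p[0],p[1],1.])
def onz(c,u,v,z):
    o,d=ray(c,u,v); return o+d*(z-o[2])/d[2]
def dep(c,u,v):
    o,d=ray(c,u,v); return o+d*float(c['depth'][int(round(v)),int(round(u))])
def proj(c,X):
    return cv2.projectPoints(np.array(X,float).reshape(-1,1,3),cv2.Rodrigues(c['R'])[0],c['t'],c['mtx'],np.array([float(c['k1']),0,0,0,0]))[0][:,0]
E
python3 - <<'E'
from h import *
for n,(x0,y0,x1,y1) in [("top0",(270,140,430,320)),("scene0",(200,180,380,360))]:
    c=load(n); im=c['pixels'][y0:y1,x0:x1]; cv2.imwrite(f"pics/{n}z.png",cv2.resize(im,None,fx=3.3,fy=3.3,interpolation=cv2.INTER_CUBIC))
c=load("top0")
im=c['pixels'].astype(int); hsv=cv2.cvtColor(c['pixels'],cv2.COLOR_BGR2HSV)
m=cv2.inRange(hsv,(8,150,120),(20,255,255)); n,l,s,ce=cv2.connectedComponentsWithStats(m)
print(s[1:],ce[1:])
c=load("scene0");hsv=cv2.cvtColor(c['pixels'],cv2.COLOR_BGR2HSV)
m=cv2.inRange(hsv,(8,150,120),(20,255,255)); n,l,s,ce=cv2.connectedComponentsWithStats(m)
print(s[1:],ce[1:])
E
```

```text
[[341 201  10  14  63]] [[345.66666667 207.20634921]]
[[278 233  14  13  82]] [[284.7195122  239.06097561]]
```

View pics/top0z.png

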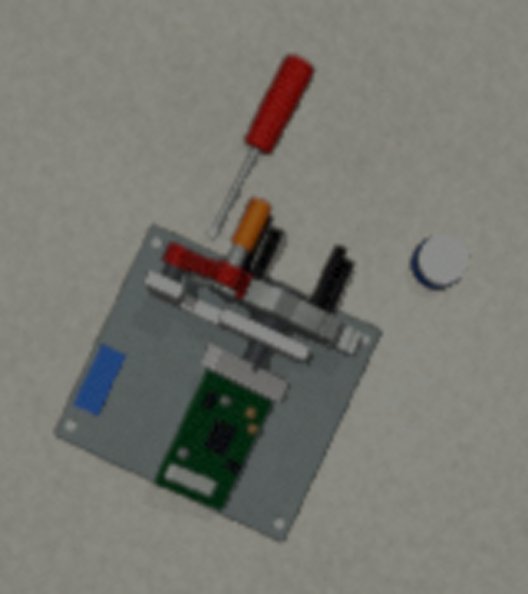

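View pics/scene0z.png

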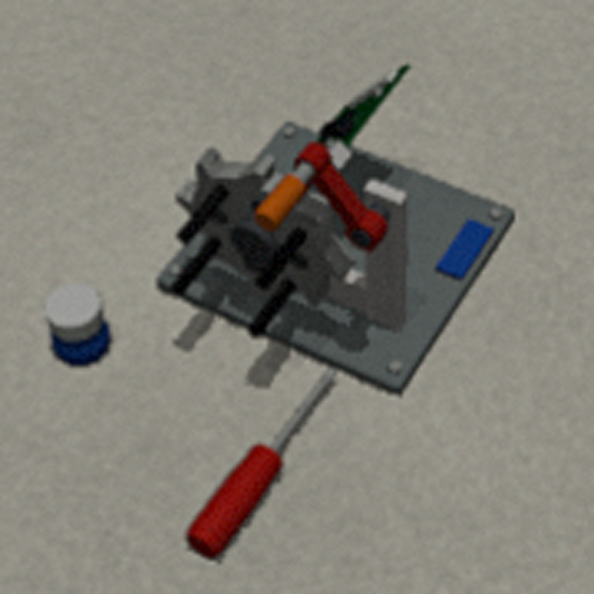

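Run:
```python
from h import *
from scipy.optimize import least_squares
L=np.array([[22,110],[22,-80],[-152,-80],[-152,110]],float)
t=load("top0");s=load("scene0")
T=[(270+u/3.3,140+v/3.3) for u,v in [(152,227),(381,332),(283,541),(55,433)]]
S=[(200+u/3.3,180+v/3.3) for u,v in [(402,388),(160,283),None or (285,123),(514,212)]]
for nm,c,P in (("top",t,T),("scene",s,S)):
    W=np.array([onz(c,u,v,12)[:2] for u,v in P]); print(nm,W.round(1).tolist(), [round(np.linalg.norm(W[i]-W[(i+1)%4]),1) for i in range(4)])
    f=lambda p:(np.c_[np.cos(p[2])*L[:,0]-np.sin(p[2])*L[:,1]+p[0],np.sin(p[2])*L[:,0]+np.cos(p[2])*L[:,1]+p[1]]-W).ravel()
    r=least_squares(f,[520,-40,-.4],x_scale=[100,100,1]); print(r.x, np.abs(r.fun).max())
    p=r.x
    def c2w(x,y,z): return [np.cos(p[2])*x-np.sin(p[2])*y+p[0],np.sin(p[2])*x+np.cos(p[2])*y+p[1],z]
    for n,q in dict(knob=(37,40,167),peg=(36,-18,121),piv=(0,75,125)).items():
        w=c2w(*q); print(n,np.round(w,1),proj(t,w).round(1),proj(s,w).round(1))
# knob by triangulation
def tri(a,b):
    o1,d1=a;o2,d2=b
    A=np.c_[d1,-d2]; k=np.linalg.lstsq(A,o2-o1,rcond=None)[0]; return (o1+d1*k[0]+o2+d2*k[1])/2, np.linalg.norm(o1+d1*k[0]-o2-d2*k[1])
print(tri(ray(t,345.7,207.2),ray(s,284.7,239.1)), dep(t,345.7,207.2),dep(s,284.7,239.1))
```

```text
top [[572.0, 9.7], [497.3, -161.9], [341.3, -92.3], [417.2, 78.3]] [np.float64(187.2), np.float64(170.9), np.float64(186.7), np.float64(169.3)]
[ 5.10317457e+02 -8.15413256e+01 -4.16198001e-01] 2.933530919624218
knob [560.3 -59.9 167. ] [[346.1 207.9]] [[283.3 240.2]]
peg [ 536.  -112.6  121. ] [[368.7 221.1]] [[260.2 245. ]]
piv [540.6 -12.9 125. ] [[324.5 218. ]] [[309.4 248.4]]
scene [[577.6, 15.0], [505.2, -154.6], [347.4, -89.2], [422.0, 82.3]] [np.float64(184.4), np.float64(170.8), np.float64(187.0), np.float64(169.5)]
[ 5.16922537e+02 -7.59808075e+01 -4.04084504e-01] 3.5994605236656128
knob [566.7 -53.7 167. ] [[343.3 204.9]] [[286.1 242.9]]
peg [ 542.9 -106.7  121. ] [[366.1 218. ]] [[262.5 247.7]]
piv [546.4  -7.  125. ] [[321.9 215.4]] [[312.1 250.8]]
(array([561.17166052, -57.96299494, 171.07378253]), np.float64(2.0364923461762734)) [560.93144528 -58.87239607 174.95056247] [562.16894252 -56.73767768 172.31603431]
```

```bash
python3 -m inch '[0.03,-0.006,-0.014,0,0,0,1, 0.03,-0.006,-0.014,0,0,0,1, 0.03,-0.006,-0.014,0,0,0,1, 0.03,-0.006,-0.014,0,0,0,1, 0.03,-0.006,-0.014,0,0,0,1, 0.03,-0.006,-0.014,0,0,0,1, 0.03,-0.006,-0.014,0,0,0,1, 0.03,-0.006,-0.014,0,0,0,1, 0.03,-0.006,-0.014,0,5.3,0,1, 0.03,-0.006,-0.014,0,5.3,0,1]'
cat > loc.py <<'E'
from cell import env
import numpy as np
P=(513,-79,-0.41)
def loc(w,P=P):
    c,s=np.cos(P[2]),np.sin(P[2]);d=np.array(w[:2])-P[:2]
    return np.array([c*d[0]+s*d[1],-s*d[0]+c*d[1],w[2]])
if __name__=="__main__":
    s=env.state();print(s['t'],s['eef_pos'].round(1),s['tcp_rot'].round(3),'local',loc(s['eef_pos']).round(1),s['ft_force'].round(2),round(s['opening'],2))
E
python3 loc.py
```

```text
t: 1.15
eef_pos: [399.5, 402.7, 274.7]
tcp_rot: [-1.571, 0.0, -0.413]
ft_force: [0.5, 0.2, -0.3]
opening: 0.216
1.15 [399.5 402.7 274.7] [-1.571  0.    -0.413] local [-296.1  396.5  274.7] [ 0.51  0.21 -0.31] 0.22
```

```bash
python3 -m inch '[0.03,0,-0.028,0,0,0,1, 0.03,0,-0.028,0,0,0,1, 0.03,0,-0.028,0,0,0,1, 0.03,0,-0.028,0,0,0,1, 0.03,0,-0.028,0,0,0,1, 0.03,0,-0.028,0,0,0,1, 0.03,0,-0.028,0,0,0,1, 0.02,0,-0.028,0,0,0,1, 0.02,0,-0.028,0,0,0,1, 0.02,0,-0.028,0,0,0,1]'; python3 -m inch '[0.02,0,-0.028,0,0,0,1, 0.01,0,-0.028,0,0,0,1, 0,0,-0.028,0,0,0,1, 0,0,-0.028,0,0,0,1, 0,0,0,0,0,0,1]'
python3 loc.py
python3 - <<'E'
from cell import env
import cv2,numpy as np
for n in ["wrist","scene"]:
    c=env.read_camera(n); np.savez(f"/tmp/{n}1.npz",**{k:np.array(v) for k,v in c.items()})
    p=c['pixels'] 
    if n=="scene": p=cv2.resize(p[180:360,200:380],None,fx=3.3,fy=3.3,interpolation=cv2.INTER_CUBIC)
    cv2.imwrite(f"pics/{n}1.png",p)
E
```

```text
t: 2.15
eef_pos: [534.7, 37.7, 274.5]
tcp_rot: [-1.571, 0.0, -0.41]
ft_force: [0.7, 0.6, -0.4]
opening: 0.008
t: 2.65
eef_pos: [516.6, -77.6, 274.5]
tcp_rot: [-1.571, 0.001, -0.412]
ft_force: [0.2, 0.7, 0.2]
opening: 0.0
2.65 [516.6 -77.6 274.5] [-1.571e+00  1.000e-03 -4.120e-01] local [  2.7   2.7 274.5] [0.17 0.66 0.25] 0.0
```

View pics/wrist1.png

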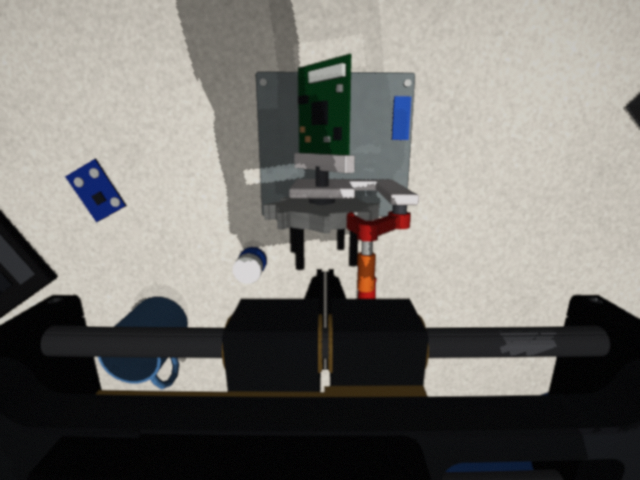

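View pics/scene1.png

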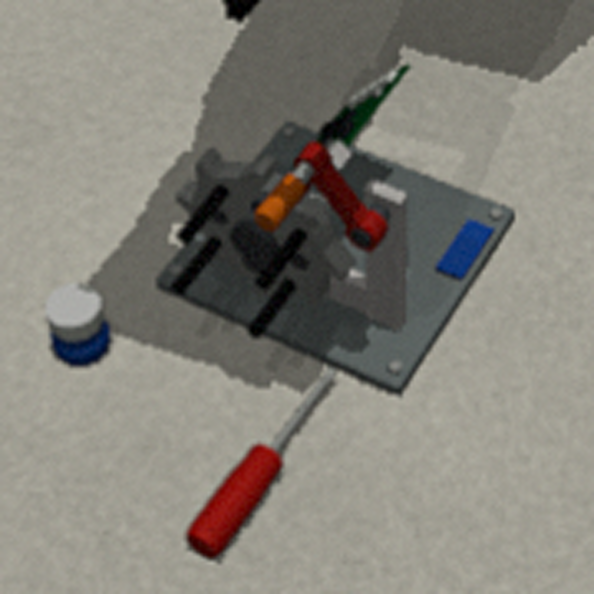

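Run:
```python
from h import *
from loc import loc
c=load("wrist1"); s=load("scene1")
for n,u,v,z in [("corner(-152,-80)",257,72,12),("corner(-152,110)",414,72,12),("knob end",367,297,171),("knob inner",366.5,252,171),("pegL end",300,268,121),("pegL mid",298,250,121)]:
    print(n,loc(onz(c,u,v,z)).round(1))
print(loc(dep(c,300,262)).round(1),loc(dep(c,367,275)).round(1))
S=lambda u,v:(200+u/3.3,180+v/3.3)
for n,p,z in [("pegUL end",(184,236),121),("knob end",(263,215),167)]:
    print(n,loc(onz(s,*S(*p),z)).round(1))
t=load("top0");T=lambda u,v:(270+u/3.3,140+v/3.3)
print("top peg end",loc(onz(t,*T(340,250),123)).round(1),"knob end",loc(onz(t,*T(262,203),171)).round(1))
```

```text
corner(-152,-80) [-153.8  -76.6   12. ]
corner(-152,110) [-153.6  108.3   12. ]
knob end [ 58.6  40.4 171. ]
knob inner [ 16.4  38.6 171. ]
pegL end [ 50.3 -22.5 121. ]
pegL mid [ 30.9 -24.1 121. ]
[ 42.4 -22.1 124.7] [ 35.8  39.2 175.1]
pegUL end [ 53.2 -19.9 121. ]
knob end [ 49.7  36.8 167. ]
top peg end [ 49.4 -25.5 123. ] knob end [ 50.9  35.5 171. ]
```

```bash
python3 -m inch '[0.017,0,-0.001,0,0,0,1, 0.017,0,-0.001,0,0,0,1, 0,0.02,0,0,0,0,1, 0,0.02,0,0,0,0,1, 0,0.02,0,0,0,0,1, 0,0.02,0,0,0,0,1, 0,0.02,0,0,0,0,1, 0,0.016,0,0,0,0,1, 0,0,0,0,0,0,1, 0,0,0,0,0,0,1]'
python3 loc.py
```

```text
t: 3.75
eef_pos: [548.4, -90.1, 158.9]
tcp_rot: [-1.571, 0.0, -0.409]
ft_force: [-0.7, -0.3, 0.7]
opening: 0.003
3.75 [548.4 -90.1 158.9] [-1.571  0.    -0.409] local [ 36.9   3.9 158.9] [-0.74 -0.34  0.74] 0.0
```

```bash
python3 -m inch '[0,0.002,0.008,0,0,0,1, 0,0,0.008,0,0,0,1, 0,0,0.008,0,0,0,1, 0,0,0.008,0,0,0,1, 0,0,0.008,0,0,0,1, 0,0,0.008,0,0,0,1]';python3 -m inch '[0,0,0.006,0,0,0,1, 0,0,0.006,0,0,0,1, 0,0,0.006,0,0,0,1, 0,0,0.006,0,0,0,1, 0,0,0.006,0,0,0,1, 0,0,0,0,0,0,1, 0,0,0,0,0,0,1]'
python3 loc.py
python3 - <<'E'
from cell import env
import cv2,numpy as np
for n in ["wrist","scene"]:
    c=env.read_camera(n); np.savez(f"/tmp/{n}2.npz",**{k:np.array(v) for k,v in c.items()})
    p=c['pixels'] 
    if n=="scene": p=cv2.resize(p[180:360,200:380],None,fx=3.3,fy=3.3,interpolation=cv2.INTER_CUBIC)
    cv2.imwrite(f"pics/{n}2.png",p)
E
```

```text
t: 4.35
eef_pos: [567.3, -46.0, 156.7]
tcp_rot: [-1.571, -0.0, -0.41]
ft_force: [0.5, -0.7, -0.5]
opening: 0.006
t: 5.05
eef_pos: [579.0, -19.2, 156.6]
tcp_rot: [-1.571, 0.0, -0.41]
ft_force: [1.2, 0.4, -0.0]
opening: 0.004
5.05 [579.  -19.2 156.6] [-1.571  0.    -0.41 ] local [ 36.7  81.1 156.6] [ 1.16  0.38 -0.01] 0.0
```

View pics/scene2.png

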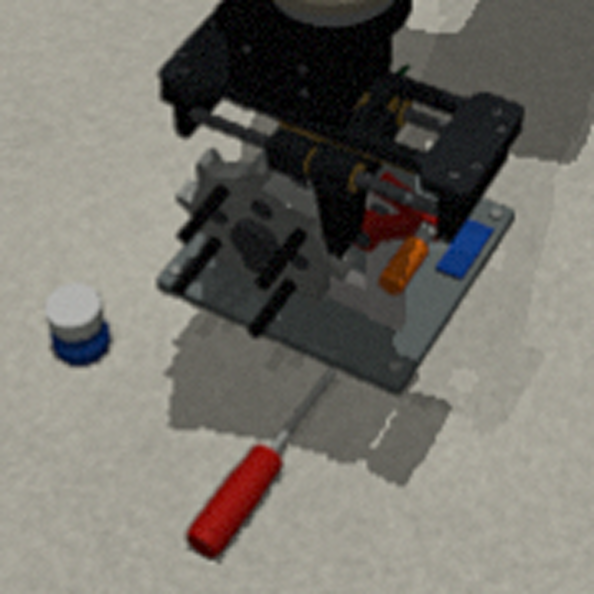

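View pics/wrist2.png

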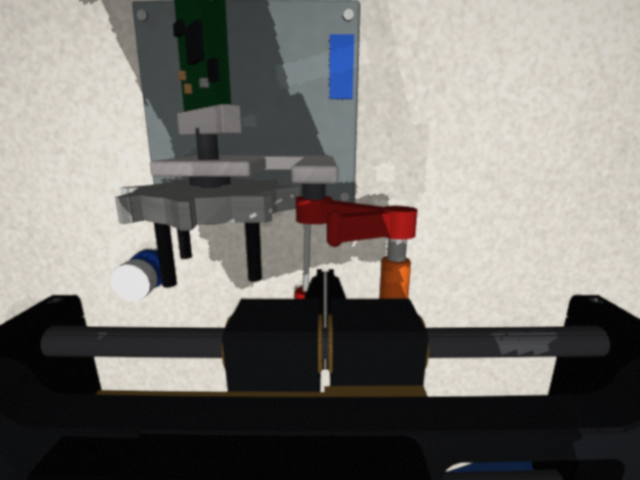

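```bash
python3 -m inch '[0,0,-0.025,0,0,0,1, 0,0,-0.025,0,0,0,1, 0,0,-0.025,0,0,0,1, 0,0,-0.025,0,0,0,1, 0,0,-0.026,0,0,0,1, 0,0,0,0,0,0,1, 0,0.015,0,0,0,0,1, 0,0.015,0,0,0,0,1, 0,0.013,0,0,0,0,1, 0,0,0,0,0,0,1]'
python3 loc.py
python3 - <<'E'
from cell import env
import cv2,numpy as np
for n in ["wrist","scene"]:
    c=env.read_camera(n); np.savez(f"/tmp/{n}3.npz",**{k:np.array(v) for k,v in c.items()})
    p=c['pixels'] 
    if n=="scene": p=cv2.resize(p[180:360,200:380],None,fx=3.3,fy=3.3,interpolation=cv2.INTER_CUBIC)
    cv2.imwrite(f"pics/{n}3.png",p)
E
```

```text
t: 6.15
eef_pos: [528.3, -134.3, 112.1]
tcp_rot: [-1.571, 0.003, -0.41]
ft_force: [-0.2, 0.7, 0.2]
opening: 0.006
6.15 [ 528.3 -134.3  112.1] [-1.571  0.003 -0.41 ] local [ 36.  -44.6 112.1] [-0.2   0.72  0.21] 0.01
```

View pics/scene3.png

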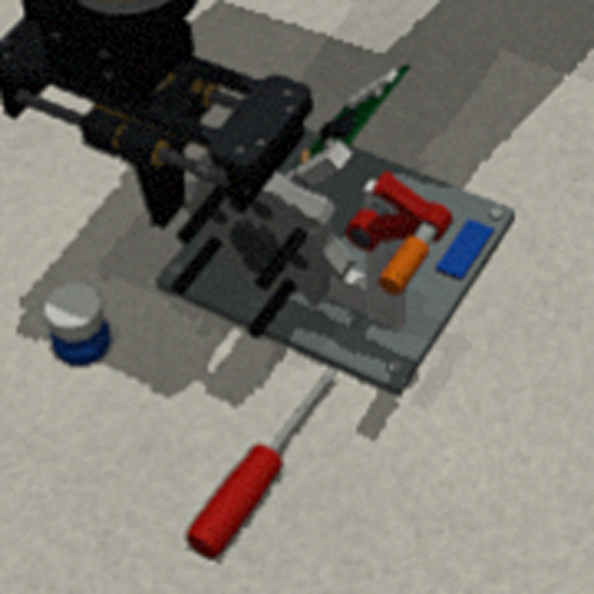

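View pics/wrist3.png

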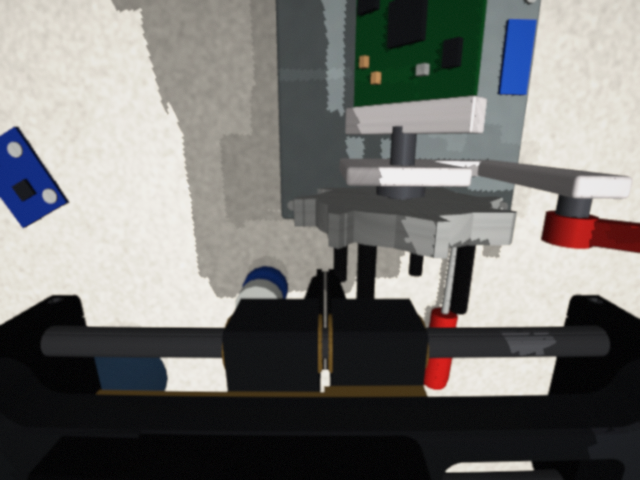

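```bash
python3 -m inch '[0,0,0.005,0,0,0,1, 0,0,0.005,0,0,0,1, 0,0,0.005,0,0,0,1, 0,0,0.005,0,0,0,1, 0,0,0.005,0,0,0,1, 0,0,0.005,0,0,0,1, 0,0,0,0,0,0,1]'
python3 loc.py
python3 - <<'E'
from cell import env
import cv2,numpy as np
for n in ["wrist","scene"]:
    c=env.read_camera(n); np.savez(f"/tmp/{n}4.npz",**{k:np.array(v) for k,v in c.items()})
    p=c['pixels'] 
    if n=="scene": p=cv2.resize(p[180:360,200:380],None,fx=3.3,fy=3.3,interpolation=cv2.INTER_CUBIC)
    cv2.imwrite(f"pics/{n}4.png",p)
E
```

```text
t: 6.95
eef_pos: [542.5, -108.3, 118.3]
tcp_rot: [-1.572, -0.007, -0.409]
ft_force: [-12.4, -5.9, 46.7]
opening: 0.003
6.95 [ 542.5 -108.3  118.3] [-1.572 -0.007 -0.409] local [ 38.7 -15.1 118.3] [-12.36  -5.89  46.73] 0.0
```

View pics/scene4.png

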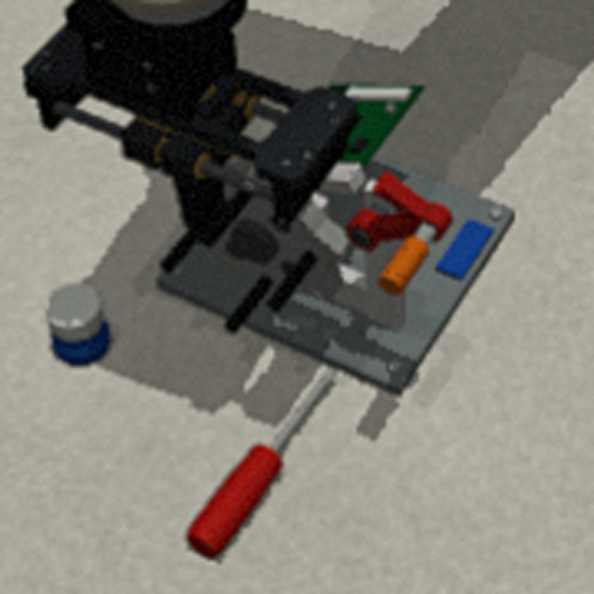

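View pics/wrist4.png

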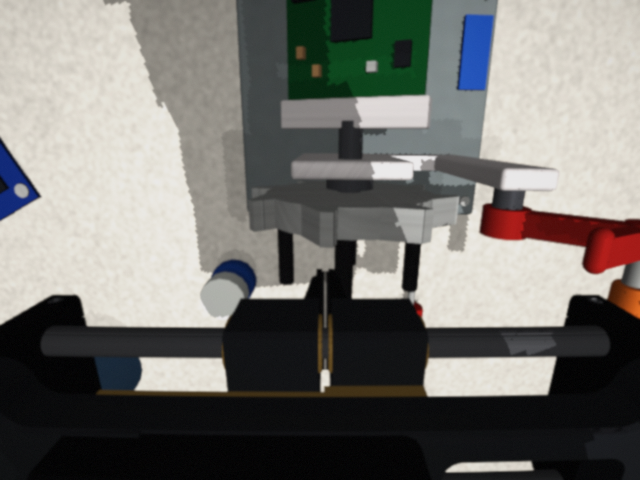

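Run:
```python
from h import *
from loc import loc
c=load("wrist4")
for u,v in [(286,275),(345,250),(345,262),(345,285),(325,275),(325,290),(412,280),(325,230),(290,215)]:
    print((u,v),loc(dep(c,u,v)).round(1))
s=load("scene4");S=lambda u,v:(200+u/3.3,180+v/3.3)
for n,p in dict(brkt=(285,215),brkt2=(345,125),brk3=(300,195),nose=(388,183),noseb=(370,225),fingertip=(205,238),fing=(200,200),knob=(405,262),upr=(345,180),wt=(318,215)).items():
    print(n,loc(dep(s,*S(*p))).round(1))
```

```text
(286, 275) [ 44.2 -39.9  86.6]
(345, 250) [ 12.1  -5.  131.2]
(345, 262) [ 18.9  -4.8 130. ]
(345, 285) [ 31.2  -4.6 130.2]
(325, 275) [ 28.3 -14.8 124.2]
(325, 290) [ 27.9 -14.8 143.3]
(412, 280) [43.6 39.  95.7]
(325, 230) [ -2.  -14.9 145.9]
(290, 215) [ -3.9 -32.2 124.5]
brkt [ 71.5  66.6 204.8]
brkt2 [ 17.5  73.7 228.1]
brk3 [ 56.7  67.3 206.6]
nose [ -0.3  90.3 173. ]
noseb [  4.2  80.7 135.9]
fingertip [ 51.9  -5.2 126. ]
fing [ 51.7  -5.1 159.7]
knob [ 38.  121.5 160.9]
upr [-45.9  35.  103.6]
wt [ -5.   39.1 113.3]
```

Run:
```python
from h import *
from loc import loc
c=load("scene4"); im=c['pixels']
cv2.imwrite("pics/scene4zz.png",cv2.resize(im[200:290,200:320],None,fx=6.5,fy=6.5,interpolation=cv2.INTER_CUBIC))
```

```text
(no output)
```

View pics/scene4zz.png

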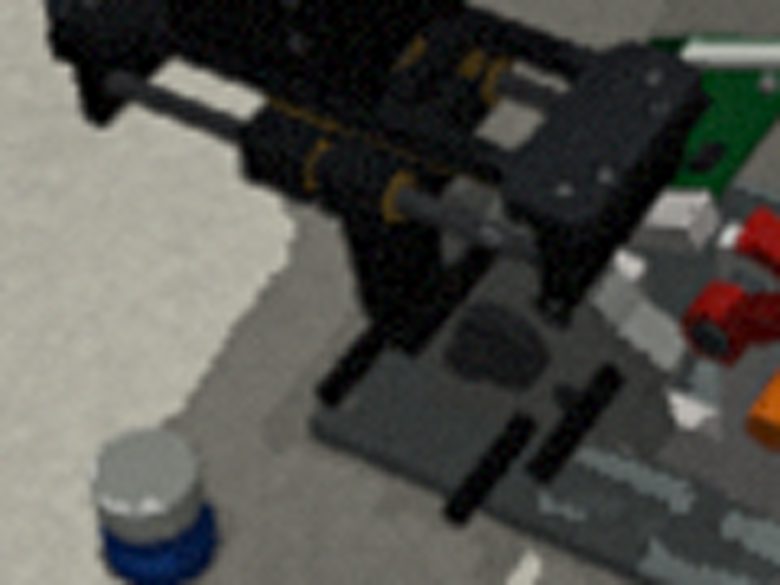

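```bash
python3 -m inch '[0,-0.006,-0.012,0,0,0,1, 0,0,-0.012,0,0,0,1, 0,0,-0.006,0,0,0,1, 0,0,0,0,0,0,1]'
python3 loc.py
python3 - <<'E'
from cell import env
from h import *
from loc import loc
s=load("scene4")
for p in [(495,345),(480,335),(520,350)]: print(loc(dep(s,200+p[0]/6.5,200+p[1]/6.5)).round(1))
c=env.read_camera("wrist"); cv2.imwrite("pics/wrist5.png",c['pixels']); np.savez("/tmp/wrist5.npz",**{k:np.array(v) for k,v in c.items()})
E
```

```text
t: 7.45
eef_pos: [528.4, -135.4, 119.2]
tcp_rot: [-1.571, 0.001, -0.411]
ft_force: [0.2, -0.6, -0.3]
opening: 0.003
7.45 [ 528.4 -135.4  119.2] [-1.571e+00  1.000e-03 -4.110e-01] local [ 36.6 -45.6 119.2] [ 0.23 -0.59 -0.27] 0.0
[15.1  1.5 88.5]
[14.9 -4.1 90.2]
[13.8 10.1 89.6]
```

View pics/wrist5.png

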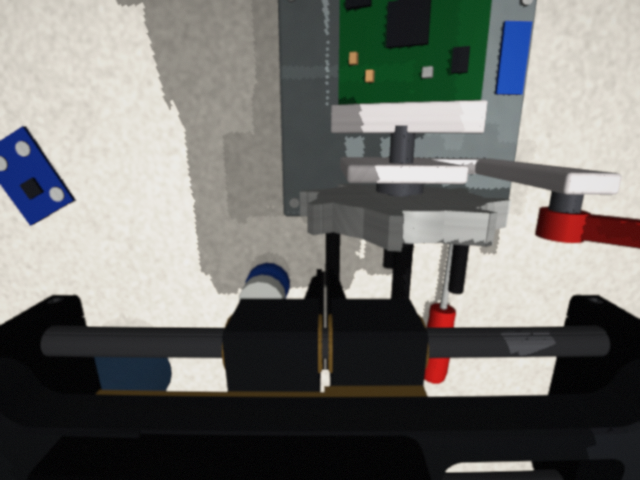

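```bash
python3 -m inch '[0,0.01,0,0,0,0,1, 0,0.009,0,0,0,0,1, 0,0,0.008,0,0,0,1, 0,0,0.008,0,0,0,1, 0,0,0.006,0,0,0,1, 0,0,0.004,0,0,0,1, 0,0,0.003,0,0,0,1, 0,0,0,0,0,0,1]'
python3 loc.py
python3 - <<'E'
from cell import env
from h import *
from loc import loc
c=env.read_camera("wrist"); cv2.imwrite("pics/wrist6.png",c['pixels']); np.savez("/tmp/wrist6.npz",**{k:np.array(v) for k,v in c.items()})
E
```

```text
t: 8.3
eef_pos: [540.6, -107.9, 100.8]
tcp_rot: [-1.571, -0.0, -0.409]
ft_force: [-0.6, -0.6, -0.5]
opening: 0.004
8.3 [ 540.6 -107.9  100.8] [-1.571 -0.    -0.409] local [ 36.8 -15.5 100.8] [-0.55 -0.59 -0.49] 0.0
```

View pics/wrist6.png

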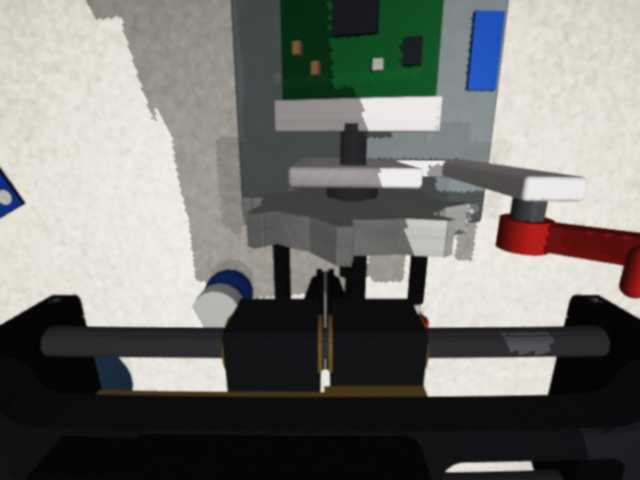

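```bash
python3 -m inch '[0,0,0.003,0,0,0,1, 0,0,0.003,0,0,0,1, 0,0,0.003,0,0,0,1, 0,0,0,0,0,0,1]'
python3 loc.py
python3 - <<'E'
from cell import env
from h import *
from loc import loc
c=env.read_camera("wrist"); cv2.imwrite("pics/wrist7.png",c['pixels']); np.savez("/tmp/wrist7.npz",**{k:np.array(v) for k,v in c.items()})
for v in (270,280):
  for u in range(335,375,4): print(u,v,loc(dep(c,u,v)).round(1))
E
```

```text
t: 8.75
eef_pos: [544.1, -99.7, 100.6]
tcp_rot: [-1.571, -0.0, -0.41]
ft_force: [0.4, 0.5, -0.2]
opening: 0.006
8.75 [544.1 -99.7 100.6] [-1.571 -0.    -0.41 ] local [ 36.8  -6.6 100.6] [ 0.35  0.52 -0.18] 0.01
335 270 [65.4  2.5  0.8]
339 270 [65.6  5.9  0.4]
343 270 [65.7  9.4 -0.1]
347 270 [ 14.9   3.7 128.6]
351 270 [ 14.6   5.4 129.3]
355 270 [ 13.9   7.1 130.9]
359 270 [ 14.8   9.1 128.8]
363 270 [ 15.2  11.  127.7]
367 270 [65.9 30.1 -0.4]
371 270 [65.3 33.3  1. ]
335 280 [ 24.9  -1.3 116.5]
339 280 [ 25.5   0.7 115.3]
343 280 [74.9  9.5  0.2]
347 280 [ 20.    3.8 128. ]
351 280 [ 19.4   5.5 129.4]
355 280 [ 19.1   7.3 130. ]
359 280 [ 19.6   9.2 129. ]
363 280 [ 19.9  11.1 128.2]
367 280 [75.  30.4 -0.1]
371 280 [75.1 33.9 -0.3]
```

View pics/wrist7.png

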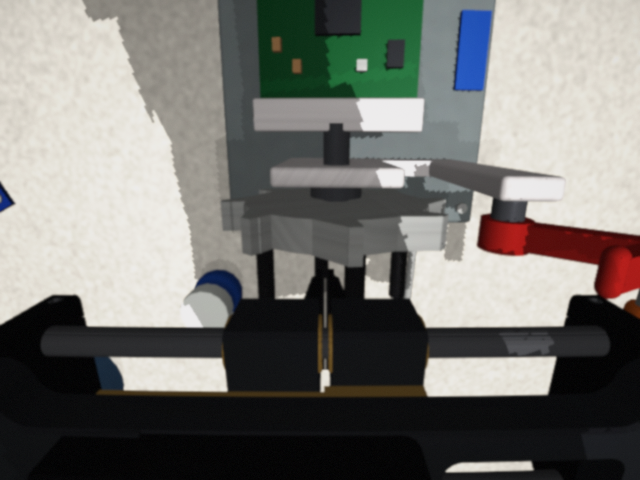

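```bash
python3 -m inch '[0,0,0.003,0,0,0,1, 0,0,0.002,0,0,0,1, 0,0,0,0,0,0,1, 0,0,0,0,0,0,1]'
python3 loc.py
python3 - <<'E'
from cell import env
from h import *
from loc import loc
c=env.read_camera("wrist"); cv2.imwrite("pics/wrist8.png",c['pixels']); np.savez("/tmp/wrist8.npz",**{k:np.array(v) for k,v in c.items()})
print("row 275 peg"); P=np.array([loc(dep(c,u,275)) for u in range(330,375)]);q=P[(P[:,2]>124)&(P[:,0]<50)];print(q[:,1].min(),q[:,1].max(),q[:,2].max())
print("shaft row150");P=np.array([loc(dep(c,u,150)) for u in range(290,360)]);
for p in P[::3]: print(p.round(1))
hsv=cv2.cvtColor(c['pixels'],cv2.COLOR_BGR2HSV); m=cv2.inRange(hsv,(45,120,40),(85,255,255)); ys,xs=np.nonzero(m)
D=np.array([loc(dep(c,u,v)) for u,v in zip(xs,ys)]); D=D[(D[:,2]>50)&(D[:,2]<130)]
A=np.c_[D[:,1],D[:,0],np.ones(len(D))]; print("board slope dz/dy",np.linalg.lstsq(A,D[:,2],rcond=None)[0],D.min(0),D.max(0))
E
```

```text
t: 9.2
eef_pos: [546.0, -95.3, 100.6]
tcp_rot: [-1.571, -0.0, -0.41]
ft_force: [-0.2, -0.2, -1.7]
opening: 0.005
9.2 [546.  -95.3 100.6] [-1.571 -0.    -0.41 ] local [ 36.7  -1.8 100.6] [-0.23 -0.15 -1.68] 0.0
row 275 peg
7.420235937112107 16.81565609907615 129.15392374469562
shaft row150
[-34.5 -27.4  12. ]
[-34.5 -25.2  11.9]
[-34.6 -22.9  13.2]
[-34.6 -20.7  12.4]
[-34.5 -18.5  11.6]
[-34.5 -16.2  12.2]
[-34.6 -14.   12.4]
[-34.6 -11.7  13.9]
[-36.6  -7.2  88.5]
[-36.7  -5.6  89.8]
[-36.7  -4.   91.2]
[-36.7  -2.5  92. ]
[-36.7  -1.   92.2]
[-36.7   0.6  92.6]
[-36.8   2.1  93.8]
[-36.7   3.7  91.3]
[-36.6   5.3  89.3]
[-34.6  10.5  12.3]
[-34.6  12.8  12.1]
[-34.6  14.9  14.1]
[-34.6  17.2  12.1]
[-34.6  19.4  12.7]
[-34.6  21.6  13.2]
[-34.6  23.9  12.3]
board slope dz/dy [-2.81053708e-02  1.15436202e-03  8.72724319e+01] [-107.53427995  -39.94244271   83.70161748] [-62.87815777  39.84624298  91.61926154]
```

View pics/wrist8.png

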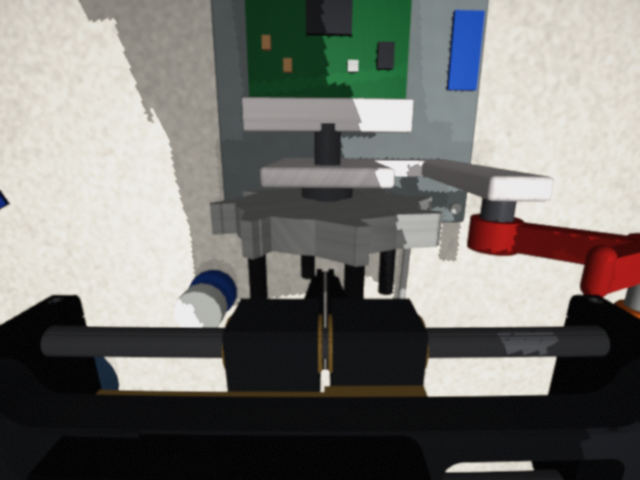

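```bash
python3 -m inch '[0,0,-0.006,0,0,0,1, 0,-0.02,0,0,0,0,1, 0,-0.025,0,0,0,0,1, 0,-0.03,0,0,0,0,1, 0,-0.03,0,0,0,0,1, 0,0,0.03,0,0,0,1, 0,0,0.03,0,0,0,1, 0,0,0.03,0,0,0,1, 0,0,0.03,0,0,0,1, 0,0,0.03,0,0,0,1]'
python3 -m inch '[0,0,0.013,0,0,0,1, 0,0,0,0,0,0,1, 0,0.02,0,0,0,0,1, 0,0.02,0,0,0,0,1, 0,0.018,0,0,0,0,1, 0,0,0,0,0,0,1]'
python3 loc.py
python3 - <<'E'
from cell import env
from h import *
for n in ["wrist","scene"]:
    c=env.read_camera(n); np.savez(f"/tmp/{n}9.npz",**{k:np.array(v) for k,v in c.items()})
    p=c['pixels'] 
    if n=="scene": p=cv2.resize(p[180:360,200:380],None,fx=3.3,fy=3.3,interpolation=cv2.INTER_CUBIC)
    cv2.imwrite(f"pics/{n}9.png",p)
E
```

```text
t: 10.25
eef_pos: [603.6, 37.4, 205.7]
tcp_rot: [-1.571, -0.0, -0.41]
ft_force: [-0.5, 0.6, 0.2]
opening: 0.005
t: 10.85
eef_pos: [607.1, 47.2, 145.6]
tcp_rot: [-1.572, 0.004, -0.411]
ft_force: [-0.3, 0.3, -0.3]
opening: 0.003
10.85 [607.1  47.2 145.6] [-1.572  0.004 -0.411] local [ 36.  153.2 145.6] [-0.3   0.33 -0.26] 0.0
```

View pics/scene9.png

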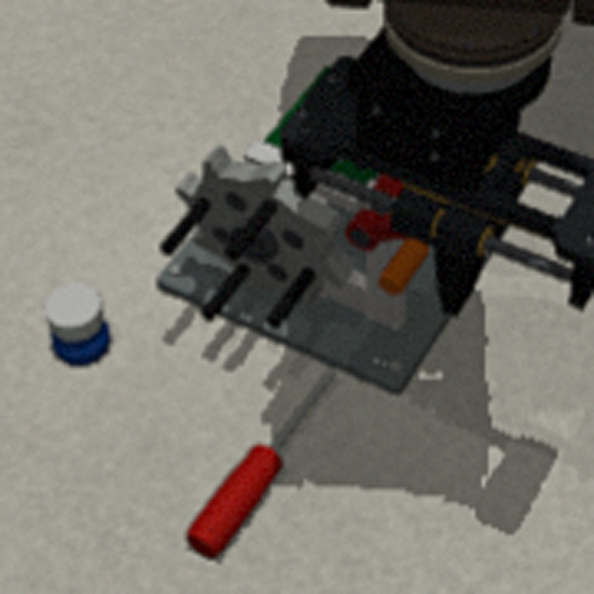

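View pics/wrist9.png

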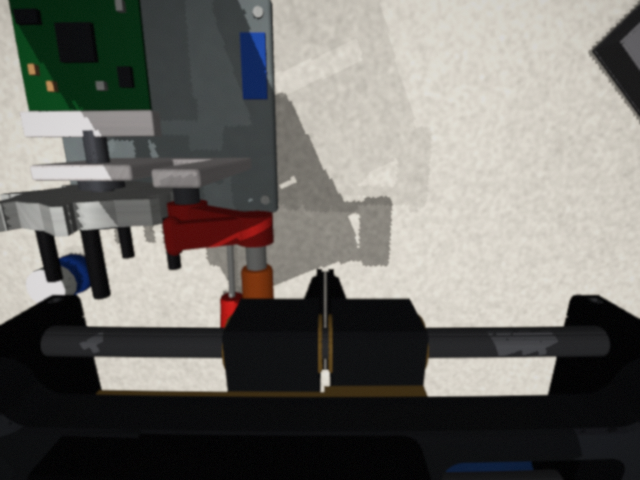

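```bash
python3 -m inch '[0,0.012,0,0,0,0,1, 0,0,-0.007,0,0,0,1, 0,0,-0.007,0,0,0,1, 0,0,-0.006,0,0,0,1, 0,0,-0.006,0,0,0,1, 0,0,-0.006,0,0,0,1, 0,0,-0.006,0,0,0,1]';python3 -m inch '[0,0,-0.005,0,0,0,1, 0,0,-0.005,0,0,0,1, 0,0,-0.005,0,0,0,1, 0,0,-0.005,0,0,0,1, 0,0,0,0,0,0,1]';python3 -m inch '[0,0,0,0,0,0,1,0,0,0,0,0,0,1,0,0,0,0,0,0,1,0,0,0,0,0,0,1]'
python3 loc.py
python3 - <<'E'
from cell import env
from h import *
for n in ["wrist","scene"]:
    c=env.read_camera(n); np.savez(f"/tmp/{n}10.npz",**{k:np.array(v) for k,v in c.items()})
    p=c['pixels'] 
    if n=="scene": p=cv2.resize(p[180:360,200:380],None,fx=3.3,fy=3.3,interpolation=cv2.INTER_CUBIC)
    cv2.imwrite(f"pics/{n}10.png",p)
E
```

```text
t: 11.65
eef_pos: [593.1, 13.2, 135.8]
tcp_rot: [-1.571, -0.0, -0.41]
ft_force: [0.0, 0.1, 1.1]
opening: 0.009
t: 12.15
eef_pos: [585.2, -5.2, 135.6]
tcp_rot: [-1.571, 0.0, -0.41]
ft_force: [0.1, 0.5, -0.2]
opening: 0.003
t: 12.55
eef_pos: [585.4, -4.5, 135.6]
tcp_rot: [-1.571, 0.0, -0.41]
ft_force: [-0.4, -0.4, -0.3]
opening: 0.003
12.55 [585.4  -4.5 135.6] [-1.571  0.    -0.41 ] local [ 36.7  97.2 135.6] [-0.45 -0.44 -0.32] 0.0
```

View pics/scene10.png

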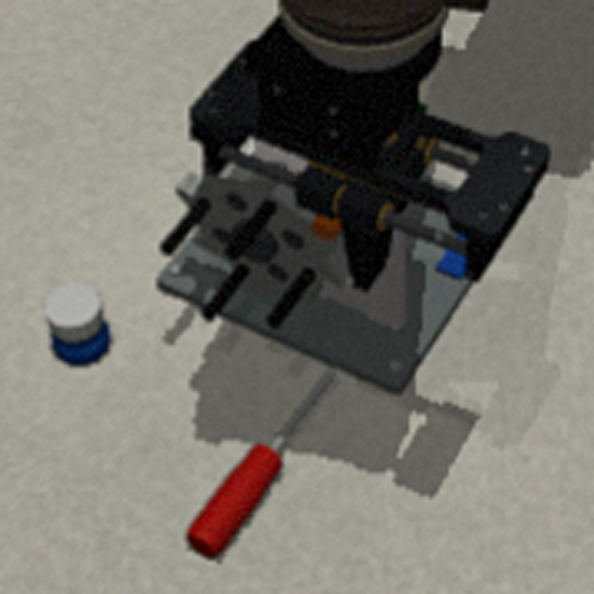

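View pics/wrist10.png

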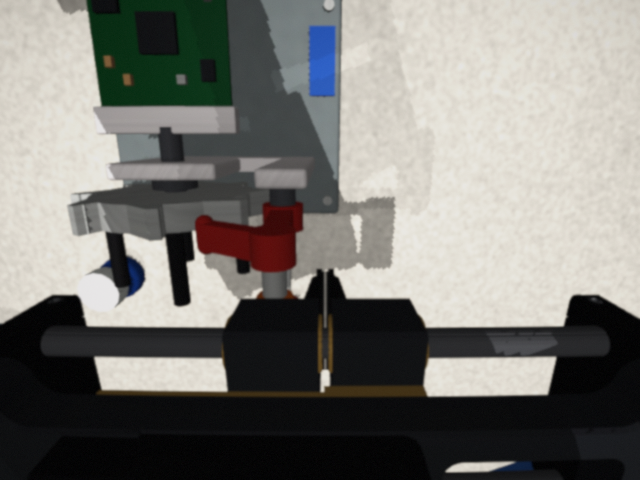

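```bash
python3 -m inch '[0,0,-0.005,0,0,0,1, 0,0,-0.005,0,0,0,1, 0,0,-0.005,0,0,0,1, 0,0,-0.005,0,0,0,1, 0,0,-0.004,0,0,0,1, 0,0,0,0,0,0,1, 0,0,0,0,0,0,1]'
python3 loc.py
python3 - <<'E'
from cell import env
from h import *
for n in ["wrist","scene"]:
    c=env.read_camera(n); np.savez(f"/tmp/{n}11.npz",**{k:np.array(v) for k,v in c.items()})
    p=c['pixels'] 
    if n=="scene": p=cv2.resize(p[180:360,200:380],None,fx=3.3,fy=3.3,interpolation=cv2.INTER_CUBIC)
    cv2.imwrite(f"pics/{n}11.png",p)
E
```

```text
t: 13.35
eef_pos: [575.8, -26.7, 135.7]
tcp_rot: [-1.571, -0.0, -0.41]
ft_force: [-0.6, 0.6, 0.1]
opening: 0.008
13.35 [575.8 -26.7 135.7] [-1.571 -0.    -0.41 ] local [ 36.8  73.  135.7] [-0.62  0.55  0.12] 0.01
```

View pics/scene11.png

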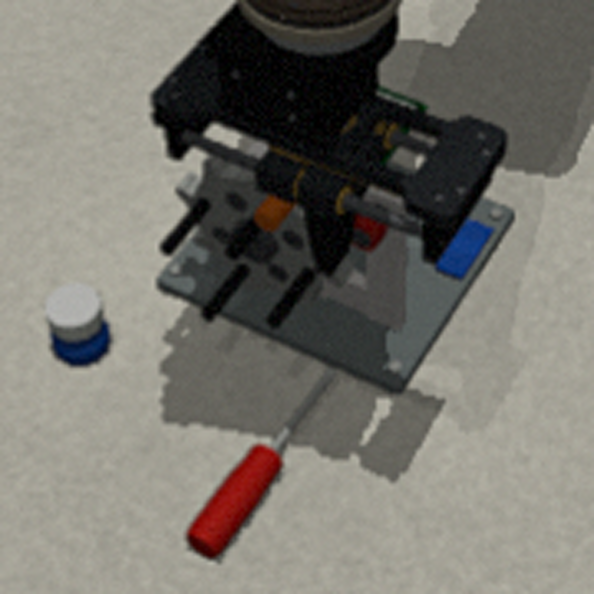

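View pics/wrist11.png

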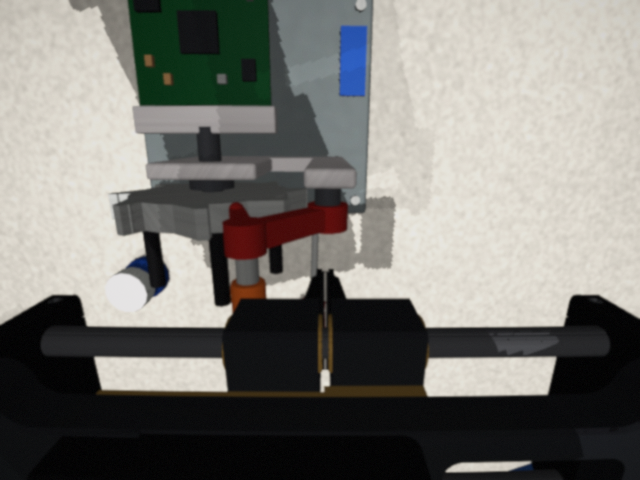

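Pawl has fallen: in the scene picture the knob is back at about (272,212) as at the start, and in the wrist picture it is well clear of the finger. I'll retreat sideways and up, then verify.

```bash
python3 -m inch '[0,0,0.006,0,0,0,1, 0,-0.02,0.006,0,0,0,1, 0,-0.03,0,0,0,0,1, 0,-0.03,0,0,0,0,1, 0,-0.03,0,0,0,0,1, 0,-0.03,0,0,0,0,1, 0,0,0.04,0,0,0,1, 0,0,0.04,0,0,0,1, 0,0,0.04,0,0,0,1, 0,0,0.04,0,0,0,1]'
python3 -m inch '[0,0,0.04,0,0,0,1, 0,0,0.04,0,0,0,1, 0,0,0.04,0,0,0,1, 0,0,0.02,0,0,0,1, 0,0,0,0,0,0,1]'
python3 loc.py
python3 - <<'E'
from cell import env
from h import *
from loc import loc
for n in ["top","scene"]:
    c=env.read_camera(n); np.savez(f"/tmp/{n}12.npz",**{k:np.array(v) for k,v in c.items()})
    p=c['pixels']
    hsv=cv2.cvtColor(p,cv2.COLOR_BGR2HSV)
    m=cv2.inRange(hsv,(8,150,120),(20,255,255)); k,l,s,ce=cv2.connectedComponentsWithStats(m); print(n,s[1:],ce[1:])
    x0,y0=(270,140) if n=="top" else (200,180)
    cv2.imwrite(f"pics/{n}12.png",cv2.resize(p[y0:y0+180,x0:x0+180],None,fx=3.3,fy=3.3,interpolation=cv2.INTER_CUBIC))
    b=load(n+"0")['pixels']; d=cv2.absdiff(p,b).max(2); cv2.imwrite(f"pics/{n}d.png",d*3)
c=load("top12");hsv=cv2.cvtColor(c['pixels'],cv2.COLOR_BGR2HSV); m=cv2.inRange(hsv,(45,120,40),(85,255,255)); ys,xs=np.nonzero(m)
D=np.array([loc(dep(c,u,v)) for u,v in zip(xs,ys)]); D=D[(D[:,2]>50)&(D[:,2]<130)]
A=np.c_[D[:,1],D[:,0],np.ones(len(D))]; print("board slope",np.linalg.lstsq(A,D[:,2],rcond=None)[0])
E
```

```text
t: 14.45
eef_pos: [644.8, 133.2, 275.8]
tcp_rot: [-1.571, -0.0, -0.41]
ft_force: [0.4, -1.2, 0.1]
opening: 0.003
t: 14.95
eef_pos: [700.1, 262.7, 274.4]
tcp_rot: [-1.571, 0.001, -0.407]
ft_force: [0.2, 0.2, -0.5]
opening: 0.004
14.95 [700.1 262.7 274.4] [-1.571e+00  1.000e-03 -4.070e-01] local [ 35.4 388.  274.4] [ 0.2   0.18 -0.5 ] 0.0
top [[341 201  11  14  86]] [[345.8255814  207.47674419]]
scene [[278 233  14  14  96]] [[284.8125     239.47916667]]
board slope [-2.71145848e-02  4.76983726e-03  8.56118851e+01]
```

View pics/scene12.png

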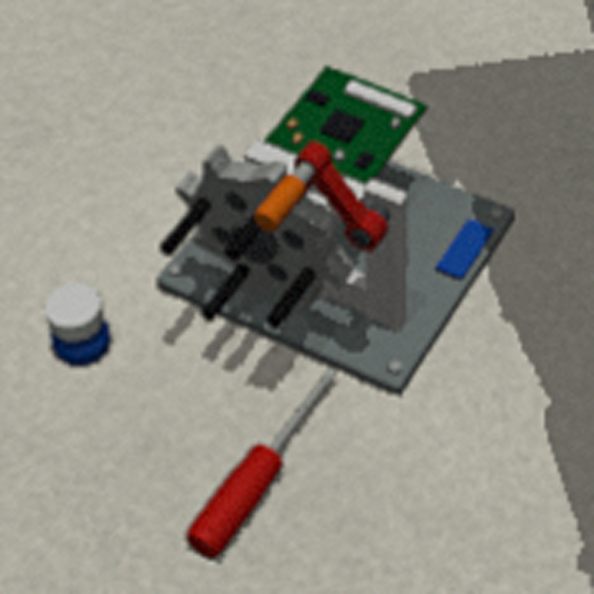

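View pics/top12.png

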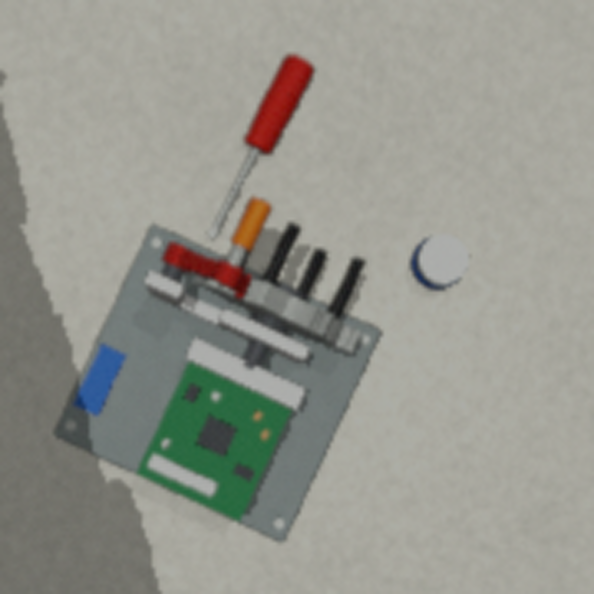

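View pics/scened.png

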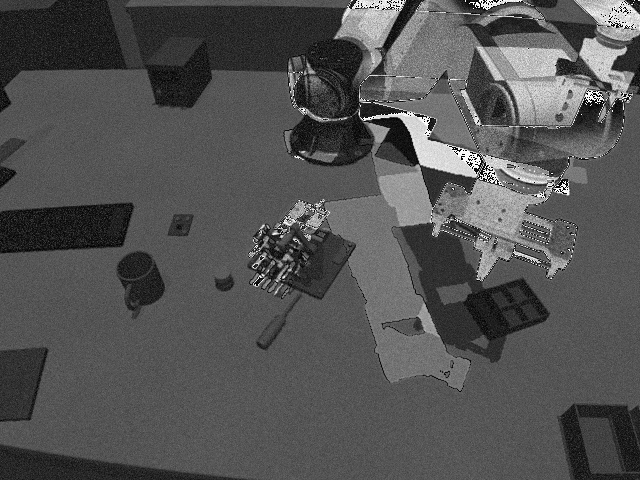

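```bash
python3 -c "
from cell import env
print(env.job_done())"
```

```text
the job is handed in; nothing more can be done
None
```

The wheel is one notch back, the pawl is down in the new notch, and I handed the job in at about 15 s. The hand-in gives no verdict.

- **What I did:** With the closed fingertip I pushed the knob over until the pawl stayed open. I then pushed the upper-left peg towards the pawl until the board was about level, and pushed the knob back so the pawl dropped.
- **Last checks:**
  - The board slope is about -0.027, so the wheel is at about -0.62 rad, inside the required -0.845 to -0.335.
  - The knob is back within about 0.5 px of its starting position in both the top and scene cameras.
  - The gripper is clear, with only noise-level force readings.
  - The scene difference image shows no shift in the bystanders. The tweezers are hidden by the arm in that view, but nothing I did went near them.
- **What went wrong:** On the first peg push the fingertip was too high and jammed on the peg at about 47 N, measured at the wrist. I backed off and redid the push 12 mm lower, with no noticeable force. The contact appeared to be at the fingertip, not the gripper's body, which has a 40 N limit. The jam stayed below the 120 N wrist limit at the reading I took.
- **Measurements that disagreed:** The top and scene cameras placed the cradle 6–9 mm apart. I used a position between them, and the wrist camera then agreed with it to within 2–4 mm.

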